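# Close down the plate washer's drip board

### The job

Tidy the drip board: first hang every rinse basket that stands on it by its bail on the drying rack, one basket to a hook; then take the scraper block, push all the plastic chips off the board's open edge into the steel gutter (with the scraper, not the fingers), and stand the scraper back in its rest. Leave the jar, tip box and beaker where they are.

Things in the scene. Friction and masses are not known exactly. Their poses are not given: they have to be found in the camera images.
- board: Fixed black board, deck 300 (x) by 340 mm (y), flat top 35 mm above the origin (centre of underside, on the counter). Grey rails, 12 mm high, 6 mm wide, on its -x, +x and +y edges. At the open -y edge (y = -170 mm) the deck drops into a steel gutter fixed to it: inside y -170 to -256, x -146 to 146 mm, floor 4 mm and outer wall top 45 mm above the counter.
- rack: Fixed drying rack, 400 mm wide along its y, beam top 215 mm high. Origin on the counter under the beam's front. Three 8 mm thick steel hooks stick out from the beam along the rack's -x, 125 mm apart in y; each is straight and level for 82 mm (axis 200 mm high), then turns up, its tip top 222 mm high at x = -88 mm.
- rest: Fixed shallow grey tray for the scraper, 50 mm (x) by 130 mm (y), floor 5 mm above the origin (centre of underside), lip 11 mm above the origin, inside 42 by 122 mm.
- scraper: Scraper block: black rubber blade block 28 mm (x) by 100 mm (y) by 26 mm high with a white grip 20 mm (x) by 44 mm (y) on top, from 26 to 72 mm above the origin (centre of the blade's flat underside). It stands upright in the rest.
- jar: Bystander: amber jar, 60 mm across, 100 mm tall. Leave alone.
- tipbox: Bystander: clear pipette tip box, 85 by 120 by 60 mm. Leave alone.
- beaker: Bystander: glass beaker, 70 mm across, 90 mm tall. Leave alone.
- hook1_seat (a point): Top of the level part of the rightmost (-y) hook, midway between beam and upturn (58 mm out from the rack's origin, 204 mm high); axes as the rack's: the hook points to -x.
- hook2_seat (a point): Top of the level part of the middle hook, midway between beam and upturn (58 mm out from the rack's origin, 204 mm high); axes as the rack's: the hook points to -x.
- hook3_seat (a point): Top of the level part of the leftmost (+y) hook, midway between beam and upturn (58 mm out from the rack's origin, 204 mm high); axes as the rack's: the hook points to -x.
- basket1: Steel rinse basket, 70 mm (x) by 96 mm (y) by 50 mm high, origin at the centre of the underside. A rigid 8 mm wire bail spans it along y from side to side and peaks over the middle (underside of the peak 112 mm up). On the peak stands a grey grip block 16 mm (x) by 24 mm (y), from 118 to 160 mm above the origin. May be absent.
- basket1_bail (a point): Underside of this basket's bail at its peak, 112 mm above the basket's origin: the point that rests on a hook.
- basket2: Steel rinse basket, 70 mm (x) by 96 mm (y) by 50 mm high, origin at the centre of the underside. A rigid 8 mm wire bail spans it along y from side to side and peaks over the middle (underside of the peak 112 mm up). On the peak stands a grey grip block 16 mm (x) by 24 mm (y), from 118 to 160 mm above the origin. May be absent.
- basket2_bail (a point): Underside of this basket's bail at its peak, 112 mm above the basket's origin: the point that rests on a hook.
- basket3: Steel rinse basket, 70 mm (x) by 96 mm (y) by 50 mm high, origin at the centre of the underside. A rigid 8 mm wire bail spans it along y from side to side and peaks over the middle (underside of the peak 112 mm up). On the peak stands a grey grip block 16 mm (x) by 24 mm (y), from 118 to 160 mm above the origin. May be absent.
- basket3_bail (a point): Underside of this basket's bail at its peak, 112 mm above the basket's origin: the point that rests on a hook.
- chip1: White plastic chip, 20 by 16 by 6 mm, lying flat on the deck, origin at the centre of its underside. May be absent.
- chip2: White plastic chip, 20 by 16 by 6 mm, lying flat on the deck, origin at the centre of its underside. May be absent.
- chip3: White plastic chip, 20 by 16 by 6 mm, lying flat on the deck, origin at the centre of its underside. May be absent.
- chip4: White plastic chip, 20 by 16 by 6 mm, lying flat on the deck, origin at the centre of its underside. May be absent.
- chip5: White plastic chip, 20 by 16 by 6 mm, lying flat on the deck, origin at the centre of its underside. May be absent.
- chip6: White plastic chip, 20 by 16 by 6 mm, lying flat on the deck, origin at the centre of its underside. May be absent.
There are look-alikes about, which are no part of the job. Leave any pink or yellow look-alike of the basket3 alone.

How it is judged:
By the outcome, as a careful person would: the job done as asked, in the order asked, and still so for the second after the job is handed in, with the robot touching nothing.
Of basket1, basket2, basket3 only 2 to 3 are there at a start; the rules pass over those that are not, and their reading is None.
Of chip1, chip2, chip3, chip4, chip5, chip6 only 4 to 6 are there at a start; the rules pass over those that are not, and their reading is None.
At some moment in a run one of basket1, basket2, basket3, chip1, chip2, chip3, chip4, chip5, chip6 may be knocked a few centimetres aside while the robot is not near it.
Once in a run the grip may slacken for a moment while it holds something.
It also fails if it takes over 210 s, if anything falls off the work surface, if the arm or the gripper's body presses on something with over 40 N, if the wrist force passes 120 N, or if a joint passes its speed limit or range.

### The arm

A 6-joint arm with a two-finger parallel gripper is mounted at the origin on the work surface. World frame = base frame: x ahead of the robot, y to its left, z up, the work surface at z = 0. Lengths are in mm, angles in degrees, forces in N, time in s.
With the tool pointing down it reaches from about 375 to 750 mm from the base axis. Payload 9 kg.
Tool frame: the origin (TCP) lies at the very end of the fingers, on their centre line; the grasp point (between the pads) lies 19 mm behind it; z points along the fingers, y is the line along which they close (so a half turn about z gives the same grasp; the last joint's range is limited). The gripper opens to 85 mm and grips with 20 to 120 N. Pads are 22 mm wide; open, the fingers measure 114 mm over their backs; the gripper's body (76 mm by 85 mm) begins 54 mm behind the grasp point. The pads swing forward as they close: fully open they stand 13 mm farther back than shut.
Start: joints at [-80.713, 5.964, 5.575, 89.605, 0, 77.527], TCP at [222.453, -557.271, 231.331] pointing down, gripper open.
Joint ranges: [-171.21, 171.21], [-48.23, 106.86], [-62.78, 66.21], [-105.2, 120.99], [-86.42, 89.51], [-180, 180]. Speed limits (degrees/s): [127.2, 127.2, 147.25, 180, 180, 180].

### API

Orientations are given as a 3x3 rotation matrix whose columns are the frame's x, y, z axes.
In Python, from bench import r gives the robot as it stands.
- The arm moves only by the tool jog_arm, never from a script. Its argument "increments" is one flat list of numbers, 4 for each row, row after row: the shift along the tool's x, y, z in cm, then the turn about the tool's z in degrees. A call has 1 to 12 rows; each row is the pose to reach, as a shift and turn from the pose commanded when the call began, along the tool's axes at that moment; what a row does not reach only later rows make up. A row lasts 1/12 s, in which the tool goes at most 41.7 mm and 7.16 degrees, less where a joint would pass 70% of its speed; a pose out of reach is approached as far as the arm can. A call with a gripper value outside its range is refused whole. "jaw" is the finger opening in cm, from 0 to 8.54, set as the call begins (left out, the last holds). The fingers move at their own pace and stop on an object; "squeeze" is the grip in N (left out, the last holds). Time passes only in rows, so rows that repeat a pose let the fingers close. It gives the time, the measured TCP pose, the force, the opening and the grip force at its end, in the units of the state.
- r.read_state(): the state, without advancing time (a new reading comes with each control period).
- r.get_image(name): name is "scene" or "top"; returns a dict with "pixels" (480x640x3 uint8, blue, green, red), "fx", "fy", "cx", "cy" (pixels), "xyz" and "rotation" of the camera in the world. Camera axes: x right, y down, z forward; pixel columns grow to the right and rows downward; lengths in mm; the calibration is good to about 2 mm. A picture is of the moment at which its call begins. There is no depth.
- r.hand_in(): hands the job in; it is judged then, once.
Trained networks look in the newest picture that a camera, given by its name, has taken for a name from the list of things; names that differ only in an ending like _2 or _b are one class to them, and where a whole thing is asked for, a point or a joint stands for the part that bears it (a point fixed in the world has none). Each returns a list of dicts, best first, with "confidence" (0 to 1); they miss things now and then, are a little off and sometimes report something else, mostly with a low value. They report only what shows in the picture. A call takes as long as a camera call. They do not tell look-alikes from the thing itself.
- r.boxes_of(camera, target): "rect" ([centre column, centre row, width, height] in pixels, round what is visible of it).
- r.outline_of(camera, target): "pixels" (480x640 bool, what is visible of it) and "rect" ([centre column, centre row, width, height] in pixels, round what is visible of it).
The state is a dict: "time": time; "qpos": joint angles; "joint_vel": joint speeds; "effort": joint torques, N m; "tool_pos": TCP position; "tool_rot": TCP orientation; "wrist_force": force on the tool from outside, world axes, zero at the start; "moment": the same for the moment, N m; "grip_width": finger opening in mm; "grasp_force": force on a finger pad.
Only numpy, scipy, OpenCV 4.12 (cv2) and the standard library are available. Lean on these libraries where they do the work, as an engineer would, in place of code of your own. Each camera call takes 0.05 s, during which the arm holds its last target. There are 200 camera calls.

## Working session

There is one attempt and no reset: what is moved stays moved. The work goes in short steps, Python scripts to look and compute and a tool call to move; the robot and the scene stay as the last step left them, time stands still between calls to the robot, and variables do not carry over. Pictures are saved under pics/ and viewed, at most 14 in all, crops included, and the job is handed in when it is done.

Besides the shell and the picture viewer there is one more tool, called in YAML: its name, and indented under it one key for each argument. jog_arm: Moves the arm, as the interface text tells. Its arguments: {"type":"object","properties":{"increments":{"type":"array","items":{"type":"number"}},"jaw":{"type":"number"},"squeeze":{"type":"number"}},"required":["increments"]}

```bash
mkdir -p pics; ls; python3 - <<'E'
from bench import r
import cv2,numpy as np
for c in("scene","top"):
    i=r.get_image(c);cv2.imwrite(f"pics/{c}0.png",np.array(i["pixels"]))
    print(c,i["fx"],i["fy"],i["cx"],i["cy"],i["xyz"],np.round(i["rotation"],4).tolist())
    for t in("board","rack","rest","scraper","basket1","chip1","hook1_seat"):
        try: print(t,[(np.round(b["rect"]).astype(int).tolist(),round(b["confidence"],2)) for b in r.boxes_of(c,t)])
        except Exception as e: print(t,e)
print(r.read_state())
E
```

```text
pics
scene 459.31951879556937 459.31951879556937 316.9370551801167 238.01015577433495 [1218.68102138 -159.80842545  958.29467266] [[0.0964, 0.7879, -0.6083], [0.9952, -0.0862, 0.046], [-0.0162, -0.6098, -0.7924]]
board [([276, 265, 190, 138], 0.71), ([483, 225, 86, 180], 0.44), ([334, 263, 47, 61], 0.39)]
rack [([483, 223, 87, 182], 0.57)]
rest [([377, 221, 44, 14], 0.81), ([333, 260, 48, 57], 0.67), ([329, 230, 41, 53], 0.17)]
scraper [([368, 214, 42, 30], 0.84)]
basket1 [([335, 261, 51, 62], 0.81), ([146, 223, 49, 57], 0.69), ([328, 228, 42, 53], 0.68), ([324, 200, 49, 54], 0.62), ([302, 349, 54, 58], 0.59)]
chip1 [([248, 260, 2, 7], 0.63), ([292, 245, 12, 7], 0.6), ([238, 236, 6, 6], 0.49)]
hook1_seat [([481, 222, 86, 178], 0.56)]
top 451.4538470887951 451.4538470887951 318.5014909370347 238.985837691424 [ 370.74279117 -118.97151358 1120.08504085] [[-0.0098, -0.9813, 0.1922], [-0.9995, 0.0154, 0.0278], [-0.0303, -0.1919, -0.981]]
board []
rack []
rest [([266, 298, 51, 27], 0.74)]
scraper [([266, 296, 37, 12], 0.87), ([318, 256, 44, 34], 0.63), ([314, 222, 48, 38], 0.18)]
basket1 [
[... 375 characters left out ...]
0865321e-03,  7.75289883e+01]), 'joint_vel': array([ 0.12672243,  0.0855966 , -0.0790162 ,  0.01280005, -0.04382025,
        0.02210754]), 'effort': array([ 1.33422524e-03, -5.56718445e+01,  5.03749430e+01,  5.29141143e-04,
       -2.53424523e-04, -4.99089090e-07]), 'tool_pos': array([ 222.44752173, -557.28166487,  231.34160974]), 'tool_rot': array([[ 9.28754133e-01,  3.70696317e-01, -4.85892250e-06],
       [ 3.70696313e-01, -9.28754125e-01, -1.33439553e-04],
       [-5.39782954e-05,  1.22131352e-04, -9.99999991e-01]]), 'wrist_force': array([-0.3080663 ,  0.14621483,  0.32843603]), 'moment': array([-0.00325207,  0.02154951, -0.03099959]), 'grasp_force': 0.0, 'grip_width': 85.31339847034705}
```

View pics/scene0.png

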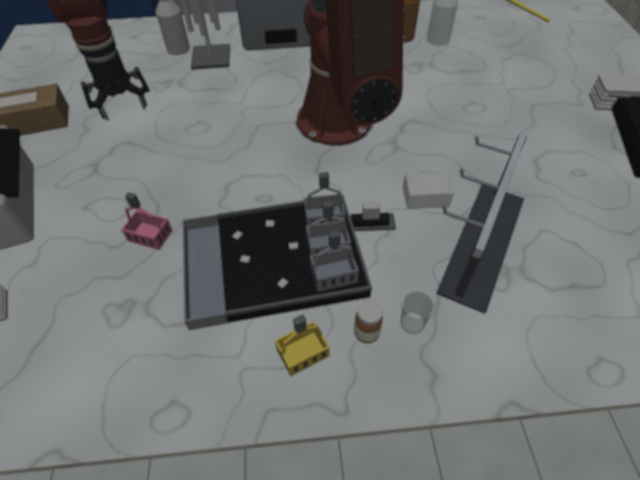

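View pics/top0.png

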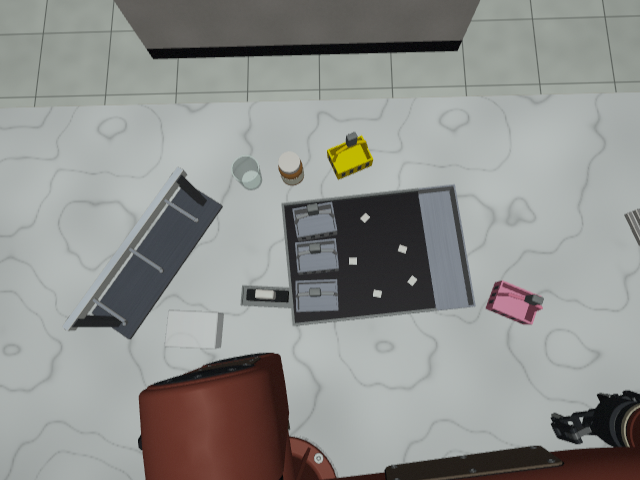

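The three steel baskets stand on the board at top-view (316,221), (318,256) and (318,297). Five chips lie at (365,217), (402,249), (353,261), (412,281) and (377,294). The pink (515,302) and yellow (350,157) look-alikes are off the board. One enlarged crop will confirm this and give landmarks.

```bash
python3 - <<'E'
import cv2,numpy as np
a=cv2.imread("pics/top0.png");s=cv2.imread("pics/scene0.png")
A=cv2.resize(a[160:346,60:260],None,fx=4,fy=3.2,interpolation=3)
cv2.imwrite("pics/rackboard.png",cv2.resize(a[160:346,60:310],None,fx=3.2,fy=3.2,interpolation=3))
cv2.imwrite("pics/brd.png",cv2.resize(a[170:340,270:490],None,fx=3.5,fy=3.5,interpolation=3))
E
```

```text
(no output)
```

View pics/rackboard.png

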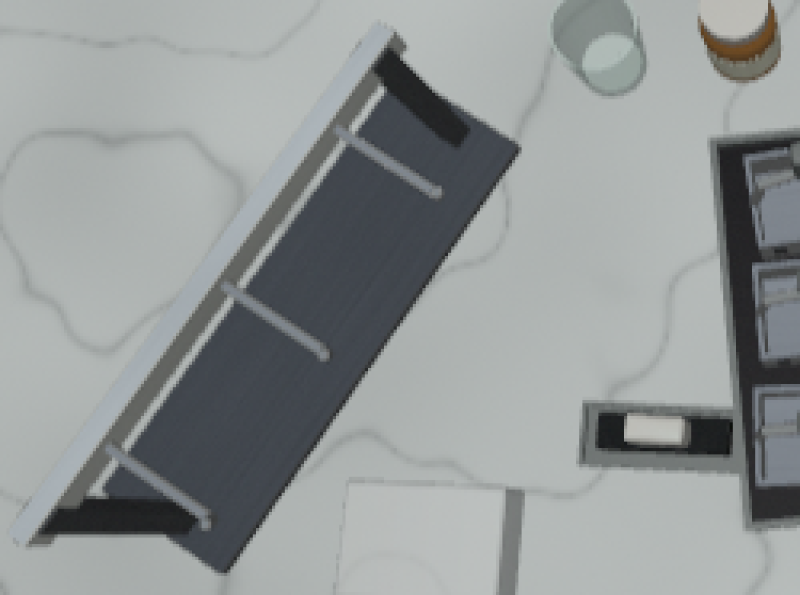

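View pics/brd.png

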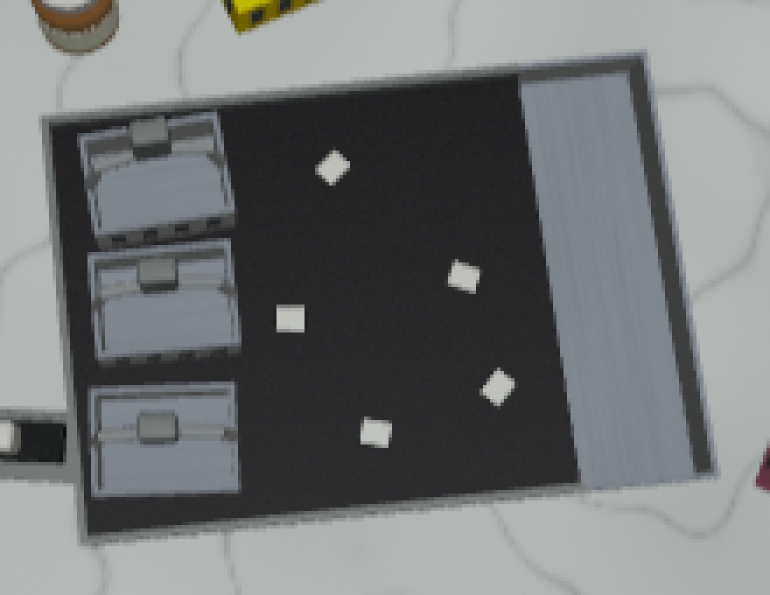

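```bash
cat > h.py <<'E'
import numpy as np,cv2
from scipy.optimize import least_squares
from bench import r
K={}
def cam(c,save=None):
    i=r.get_image(c);i["pixels"]=np.array(i["pixels"])
    if save: cv2.imwrite(save,i["pixels"])
    return i
def proj(i,P):
    p=(np.atleast_2d(P)-i["xyz"])@np.array(i["rotation"])
    return np.c_[i["fx"]*p[:,0]/p[:,2]+i["cx"],i["fy"]*p[:,1]/p[:,2]+i["cy"]]
def dep(i,uv,z):
    uv=np.atleast_2d(uv);d=np.c_[(uv[:,0]-i["cx"])/i["fx"],(uv[:,1]-i["cy"])/i["fy"],np.ones(len(uv))]@np.array(i["rotation"]).T
    return i["xyz"]+d*((z-i["xyz"][2])/d[:,2])[:,None]
def W(p,L):
    c,s=np.cos(p[2]),np.sin(p[2]);L=np.atleast_2d(L).astype(float)
    return np.c_[p[0]+c*L[:,0]-s*L[:,1],p[1]+s*L[:,0]+c*L[:,1],L[:,2]]
def fit(i,L,uv,p0):
    return least_squares(lambda p:(proj(i,W(p,L))-uv).ravel(),p0,x_scale=[10,10,.1],loss="soft_l1")
def go(x,y,z,yaw=None,s=None):
    """print increments cm/deg from measured pose to TCP x,y,z, tool-x yaw (deg)"""
    s=s or r.read_state();R=np.array(s["tool_rot"]);d=R.T@(np.array([x,y,z])-s["tool_pos"])/10
    yw=np.degrees(np.arctan2(R[1,0],R[0,0]));t=0 if yaw is None else -(yaw-yw)
    print(np.round(d,2),"turn",round((t+180)%360-180,1),"yaw now",round(yw,1),"t",s["time"],np.round(s["tool_pos"],1))
E
python3 - <<'E'
from h import *
i=cam("top");s=cam("scene")
rk=lambda a:np.array(a)/3.2+[60,160]
bd=lambda a:np.array(a)/3.5+[270,170]
for sg in(1,-1):
    L=[[0,sg*125,200],[0,0,200],[0,-sg*125,200],[-88,sg*125,221],[-88,0,221],[-88,-sg*125,221]]
    f=fit(i,L,rk([(340,130),(225,287),(108,449),(438,192),(325,355),(206,522)]),[400,300,0.8])
    print("rack",sg,f.x,np.degrees(f.x[2]),f.cost); 
    if f.cost<50: R=f.x
    
L=[[150,170,47],[-150,170,47],[144,-170,35],[-144,-170,35]]
f=fit(i,L,bd([(43,118),(82,543),(521,78),(580,480)]),[450,-100,0.]);B=f.x;print("board",f.x,np.degrees(B[2]),f.cost,f.fun)
L=[[35,48,85],[35,-48,85],[-35,-48,85],[-35,48,85]]
bs=[]
for q in([(80,130),(219,112),(234,214),(96,235)],[(88,253),(229,240),(240,346),(98,359)],[(90,390),(234,382),(240,490),(92,496)]):
    f=fit(i,L,bd(q),[450,0,0]);bs.append(f.x);print("basket",np.round(f.x,1),np.degrees(f.x[2]),f.cost)
print("grip tops",np.round(dep(i,bd([(150,126),(157,268),(156,423)]),195),0).tolist())
ch=dep(i,bd([(333,167),(464,276),(290,318),(498,387),(375,432)]),41)
print("chips",np.round(ch,0).tolist())
print("scr grip",dep(i,rk([(654,429)]),77),"rest ends",np.round(dep(i,rk([(583,402),(580,465),(740,408)]),11)))
np.savez("m.npz",R=R,B=B,bs=bs)
for im,n in((i,"t"),(s,"s")):
    o=cv2.resize(im["pixels"],None,fx=3,fy=3,interpolation=3)
    def pl(P,c,cl=0):
        cv2.polylines(o,[np.int32(proj(im,P)*3+1)],bool(cl),c,1)
    for y in(-125,0,125): pl(W(R,[[0,y,200],[-82,y,200],[-88,y,222]]),(0,0,255))
    pl(W(R,[[0,-200,215],[0,200,215]]),(0,0,255))
    pl(W(B,[[150,-170,47],[150,170,47],[-150,170,47],[-150,-170,47]]),(0,255,0)); pl(W(B,[[146,-256,45],[-146,-256,45]]),(0,255,0))
    for b in bs:
        pl(W(b,[[35,48,85],[35,-48,85],[-35,-48,85],[-35,48,85]]),(0,255,255),1)
        for z in(153,195): pl(W(b,[[8,12,z],[8,-12,z],[-8,-12,z],[-8,12,z]]),(255,0,255),1)
    o=o[450:1050,180:180+800] if n=="t" else cv2.resize(o[380:1000,500:1620],(800,443))
    cv2.imwrite(f"pics/ov{n}.png",o)
E
```

```text
rack 1 [531.40347169 301.34600008   2.32109063] 132.98869694358783 424.7633541914385
rack -1 [534.66877421 299.89638707   0.99206629] 56.84121127281298 1.2817896878552264
board [ 5.40385326e+02 -1.82570577e+02  9.31961084e-02] 5.339743679337215 1.6198620502872392 [-0.27767593 -1.10324209 -0.24971522  0.58202104 -0.14428901 -0.75820216
  0.79245364  0.92770176]
basket [ 6.21e+02 -8.16e+01  1.00e-01] 7.5049749547181746 0.909392428214211
basket [ 5.346e+02 -8.520e+01  1.000e-01] 4.674640596972799 0.5049716529776451
basket [442.3 -84.5   0. ] 1.90263349603512 0.1660819616633269
grip tops [[623.0, -81.0, 195.0], [536.0, -85.0, 195.0], [444.0, -84.0, 195.0]]
chips [[634.0, -203.0, 41.0], [555.0, -291.0, 41.0], [527.0, -171.0, 41.0], [478.0, -311.0, 41.0], [448.0, -226.0, 41.0]]
scr grip [[447.5455741  36.8792336  77.       ]] rest ends [[474. 102.  11.]
 [426. 103.  11.]
 [468. -19.  11.]]
```

View pics/ovs.png

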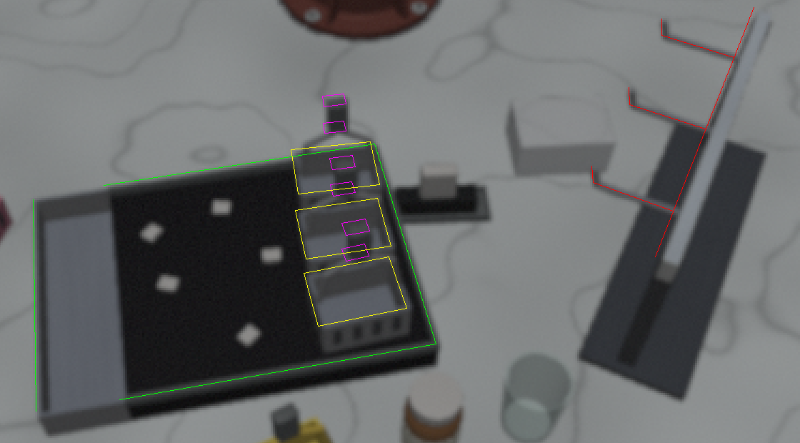

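View pics/ovt.png

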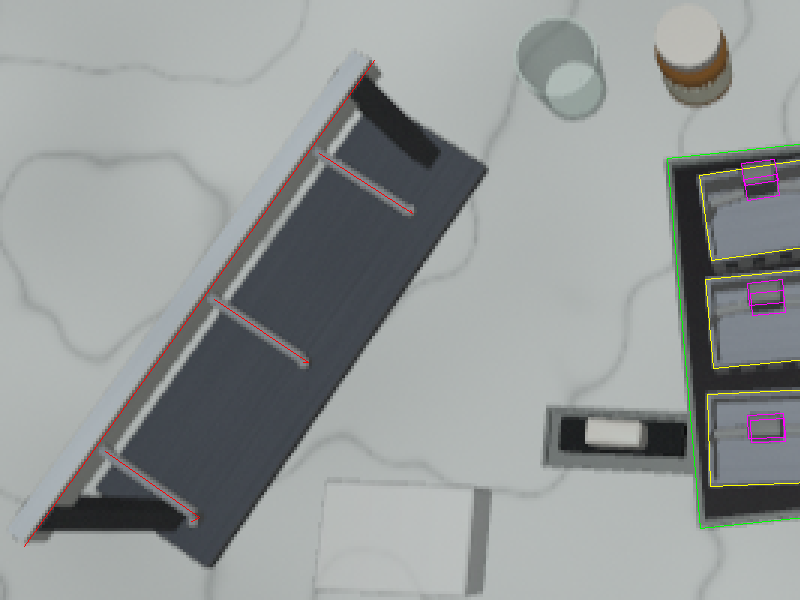

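The steel baskets and the rack match the overlays in both views: grips near (622,-81), (535,-85) and (443,-84), rack yaw 56.8°. The order will be basket 1 to hook 1, 2 to 2, and 3 to 3.

```bash
python3 - <<'E'
from h import *
go(621.5,-81.5,235,97.5)
E
```

```text
[ 54.7  -29.4   -0.37] turn -75.7 yaw now 21.8 t 0.9 [ 222.4 -557.3  231.3]
```

jog_arm:
  increments: [0, 0, -2, 0, 54.7, -29.4, -2, -75.7, 54.7, -29.4, -2, -75.7, 54.7, -29.4, -2, -75.7, 54.7, -29.4, -2, -75.7, 54.7, -29.4, -2, -75.7, 54.7, -29.4, -2, -75.7, 54.7, -29.4, -2, -75.7, 54.7, -29.4, -2, -75.7, 54.7, -29.4, -2, -75.7, 54.7, -29.4, -2, -75.7, 54.7, -29.4, -2, -75.7]
  jaw: 5

```text
time: 1.9
tool_pos: [518.0, -204.2, 251.6]
tool_rot: [[-0.137, 0.991, 0.001], [0.991, 0.137, -0.0], [-0.001, 0.0, -1.0]]
wrist_force: [-0.1, -2.2, 1.1]
grip_width: 49.8
grasp_force: 0.0
```

```bash
python3 - <<'E'
from h import *
go(621.5,-81.5,245,97.5)
E
```

```text
[10.74 11.93  0.66] turn 0.4 yaw now 97.9 t 1.9 [ 518.  -204.2  251.6]
```

jog_arm:
  increments: [10.7, 11.9, 0.6, 0.4, 10.7, 11.9, 0.6, 0.4, 10.7, 11.9, 0.6, 0.4, 10.7, 11.9, 0.6, 0.4, 10.7, 11.9, 0.6, 0.4, 10.7, 11.9, 0.6, 0.4, 10.7, 11.9, 0.6, 0.4, 10.7, 11.9, 0.6, 0.4]

```text
time: 2.57
tool_pos: [620.6, -85.5, 245.6]
tool_rot: [[-0.122, 0.993, 0.0], [0.993, 0.122, -0.0], [-0.0, 0.0, -1.0]]
wrist_force: [-0.2, 0.6, 0.3]
grip_width: 49.9
grasp_force: 0.0
```

```bash
cat >> h.py <<'E'
def strip(save):
    a=cam("top")["pixels"][150:350,60:480];b=cam("scene")["pixels"][120:330,160:560]
    cv2.imwrite(save,np.vstack([cv2.resize(a,(630,300),interpolation=3),cv2.resize(b,(630,300),interpolation=3)]))
E
python3 - <<'E'
from h import *
go(621.5,-81.5,157,97.5); strip("pics/a.png")
E
```

```text
[0.39 0.14 8.86] turn -0.5 yaw now 97.0 t 2.5667 [620.6 -85.5 245.6]
```

View pics/a.png

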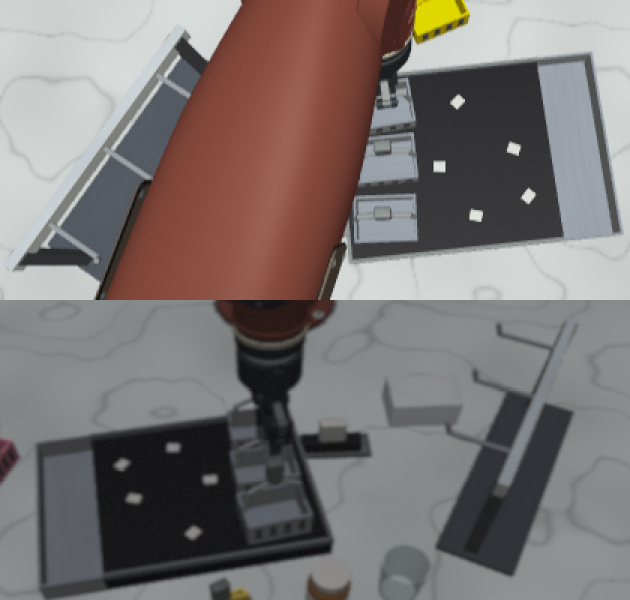

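The gripper hangs over the far basket at top-strip (385,90), and nothing has moved. I descend, grasp and lift.

jog_arm:
  increments: [0.4, 0.1, 3, -0.5, 0.4, 0.1, 6, -0.5, 0.4, 0.1, 8, -0.5, 0.4, 0.1, 8.9, -0.5, 0.4, 0.1, 8.9, -0.5, 0.4, 0.1, 8.9, -0.5]
  squeeze: 90

```text
time: 3.17
tool_pos: [621.5, -81.0, 157.2]
tool_rot: [[-0.131, 0.991, 0.001], [0.991, 0.131, -0.0], [-0.0, 0.0, -1.0]]
wrist_force: [0.1, 0.1, 0.8]
grip_width: 49.8
grasp_force: 0.0
```

jog_arm:
  increments: [0, 0, 0, 0, 0, 0, 0, 0, 0, 0, 0, 0, 0, 0, 0, 0, 0, 0, 0, 0, 0, 0, 0, 0, 0, 0, 0, 0, 0, 0, 0, 0]
  jaw: 0.5

```text
time: 3.83
tool_pos: [622.6, -80.8, 158.2]
tool_rot: [[-0.132, 0.991, 0.003], [0.991, 0.132, -0.001], [-0.002, 0.003, -1.0]]
wrist_force: [0.8, -0.5, 5.5]
grip_width: 14.9
grasp_force: 88.6
```

jog_arm:
  increments: [0, 0, -1.5, 0, 0, 0, -4, 0, 0, 0, -7, 0, 0, 0, -10, 0, 0, 0, -11.5, 0, 0, 0, -11.5, 0, 0, 0, -11.5, 0]

```text
time: 4.42
tool_pos: [622.0, -80.6, 271.6]
tool_rot: [[-0.132, 0.991, 0.001], [0.991, 0.132, -0.001], [-0.001, 0.001, -1.0]]
wrist_force: [0.1, 0.4, -2.6]
grip_width: 15.1
grasp_force: 87.8
```

```bash
python3 - <<'E'
from h import *
R=np.load("m.npz")["R"]
for n,y in((1,-125),(2,0),(3,125)):
    print(n,W(R,[[-58,y,0],[-58-85,y,0]]).round(1).tolist())
p=W(R,[[-143,-125,0]])[0]
go(p[0],p[1],272,146.8)
E
```

```text
1 [[607.6, 183.0, 0.0], [561.1, 111.8, 0.0]]
2 [[502.9, 251.3, 0.0], [456.5, 180.2, 0.0]]
3 [[398.3, 319.7, 0.0], [351.8, 248.6, 0.0]]
[19.87 -3.51 -0.06] turn -49.2 yaw now 97.6 t 4.4167 [622.  -80.6 271.6]
```

jog_arm:
  increments: [1, -0.2, 0, -3, 4, -0.7, 0, -9, 7, -1.2, 0, -15, 10, -1.8, 0, -22, 13, -2.3, 0, -29, 16, -2.8, 0, -36, 18.5, -3.3, 0, -43, 19.9, -3.5, 0, -49.2, 19.9, -3.5, 0, -49.2, 19.9, -3.5, 0, -49.2, 19.9, -3.5, 0, -49.2]

```text
time: 5.33
tool_pos: [560.4, 111.7, 269.8]
tool_rot: [[-0.835, 0.55, -0.002], [0.55, 0.835, -0.0], [0.001, -0.001, -1.0]]
wrist_force: [-0.2, 0.6, -1.9]
grip_width: 14.8
grasp_force: 87.9
```

```bash
python3 - <<'E'
from h import *
go(607.6,183,266,146.8)
E
```

```text
[-0.01  8.55  0.37] turn -0.2 yaw now 146.6 t 5.3333 [560.4 111.7 269.8]
```

jog_arm:
  increments: [0, 1.5, 0.3, 0, 0, 4, 0.3, 0, 0, 6.5, 0.3, 0, 0, 8.5, 0.3, 0, 0, 8.5, 0.3, 0, 0, 8.5, 0.3, 0, 0, 8.5, 1.5, 0, 0, 8.5, 3, 0, 0, 8.5, 4.5, 0, 0, 8.5, 4.9, 0, 0, 8.5, 4.9, 0, 0, 8.5, 4.9, 0]

```text
time: 6.33
tool_pos: [607.2, 182.5, 222.7]
tool_rot: [[-0.836, 0.549, 0.0], [0.549, 0.836, -0.0], [-0.0, -0.0, -1.0]]
wrist_force: [0.2, -0.3, -1.9]
grip_width: 15.3
grasp_force: 88.3
```

```bash
python3 - <<'E'
from h import *
go(607.6,183,215,146.8); a=cam("top");b=cam("scene")
L=[607.6,183,200];
def crop(i,w):
    u,v=proj(i,L)[0].astype(int);x=max(0,min(640-2*w,u-w));y=max(0,min(480-2*w,v-w))
    return cv2.resize(i["pixels"][y:y+2*w,x:x+2*w],(400,400),interpolation=3)
cv2.imwrite("pics/b.png",np.hstack([crop(a,60),crop(b,60)]))
E
```

```text
[-0.    0.06  0.77] turn -0.1 yaw now 146.7 t 6.3333 [607.2 182.5 222.7]
```

View pics/b.png

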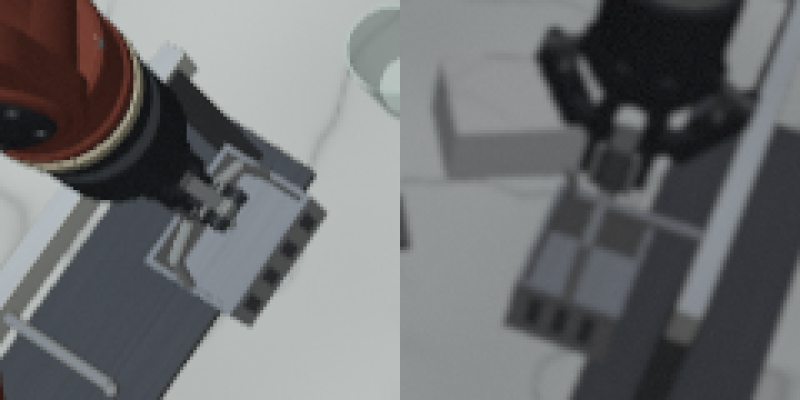

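Basket 1 hangs over hook 1, with the hook passing under its bail at about (620,210) in the crop. I lower the last millimetres.

jog_arm:
  increments: [0, 0.05, 0.4, 0, 0, 0.05, 0.7, 0, 0, 0.05, 0.8, 0, 0, 0.05, 0.8, 0, 0, 0.05, 0.8, 0]

```text
time: 6.85
tool_pos: [609.1, 183.4, 216.3]
tool_rot: [[-0.836, 0.548, 0.005], [0.548, 0.836, -0.001], [-0.004, 0.002, -1.0]]
wrist_force: [2.2, -2.2, 6.6]
grip_width: 14.8
grasp_force: 87.3
```

jog_arm:
  increments: [0, 0, 0, 0, 0, 0, 0, 0, 0, 0, 0, 0, 0, 0, 0, 0, 0, 0, 0, 0]
  jaw: 4

```text
time: 7.27
tool_pos: [609.2, 186.6, 214.7]
tool_rot: [[-0.837, 0.547, 0.004], [0.547, 0.837, 0.005], [-0.001, 0.007, -1.0]]
wrist_force: [9.3, 13.4, -2.6]
grip_width: 39.8
grasp_force: 7.5
```

jog_arm:
  increments: [0, 0, -1.5, 0, 0, 0, -4, 0, 0, 0, -7, 0, 0, 0, -7, 0, 0, 0, -7, 0, 0, 0, -7, 0]
  jaw: 5

```text
time: 7.77
tool_pos: [607.5, 183.8, 283.6]
tool_rot: [[-0.836, 0.548, -0.001], [0.548, 0.836, -0.0], [0.0, -0.0, -1.0]]
wrist_force: [0.2, 0.4, 0.1]
grip_width: 50.0
grasp_force: 0.0
```

```bash
python3 - <<'E'
from h import *
go(535.5,-85,266,94.7)
E
```

```text
[ -8.71 -26.43   1.77] turn 52.1 yaw now 146.8 t 7.7667 [607.5 183.8 283.6]
```

jog_arm:
  increments: [-1, -3, 0, 6, -2.3, -7, 0.3, 13, -3.6, -11, 0.6, 20, -4.9, -15, 0.9, 27, -6.2, -19, 1.2, 34, -7.5, -23, 1.6, 41, -8.7, -26.4, 1.8, 48, -8.7, -26.4, 1.8, 52.1, -8.7, -26.4, 1.8, 52.1, -8.7, -26.4, 1.8, 52.1, -8.7, -26.4, 1.8, 52.1]

```text
time: 8.68
tool_pos: [535.5, -83.8, 265.7]
tool_rot: [[-0.085, 0.996, -0.001], [0.996, 0.085, 0.001], [0.001, -0.001, -1.0]]
wrist_force: [-0.8, -0.5, 0.9]
grip_width: 50.1
grasp_force: 0.0
```

```bash
python3 - <<'E'
from h import *
go(535.5,-85,163,94.7); strip("pics/c.png")
E
```

```text
[-1.300e-01 -1.000e-02  1.027e+01] turn 0.2 yaw now 94.9 t 8.6833 [535.5 -83.8 265.7]
```

View pics/c.png

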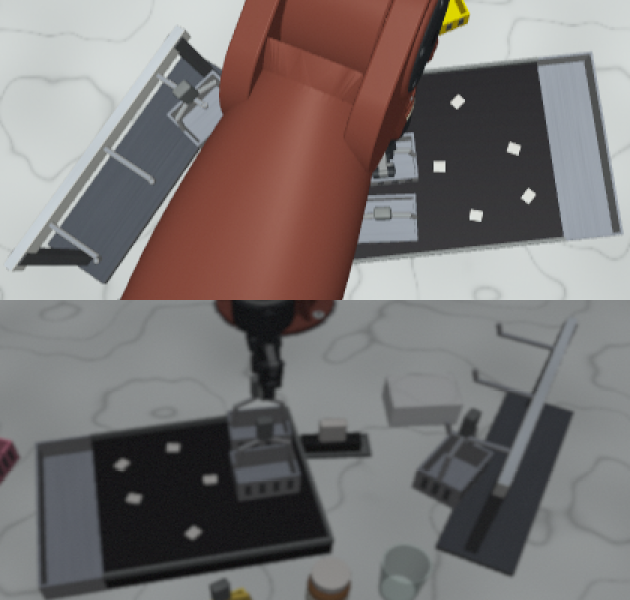

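Basket 1 hangs on hook 1 at scene-strip (455,465), and the gripper is over basket 2. I grasp it a little higher, because on release the finger touched the hook tip.

jog_arm:
  increments: [-0.1, 0, 3, 0.2, -0.1, 0, 6, 0.2, -0.1, 0, 9, 0.2, -0.1, 0, 10.3, 0.2, -0.1, 0, 10.3, 0.2, -0.1, 0, 10.3, 0.2]

```text
time: 9.28
tool_pos: [535.7, -85.2, 163.8]
tool_rot: [[-0.079, 0.997, -0.0], [0.997, 0.079, 0.0], [0.0, -0.0, -1.0]]
wrist_force: [0.5, -0.6, 0.6]
grip_width: 49.9
grasp_force: 0.0
```

jog_arm:
  increments: [0, 0, 0, 0, 0, 0, 0, 0, 0, 0, 0, 0, 0, 0, 0, 0, 0, 0, 0, 0, 0, 0, 0, 0, 0, 0, 0, 0, 0, 0, 0, 0]
  jaw: 0.5

```text
time: 9.95
tool_pos: [536.9, -86.2, 165.4]
tool_rot: [[-0.078, 0.997, 0.003], [0.997, 0.078, -0.001], [-0.002, 0.003, -1.0]]
wrist_force: [1.1, -0.3, 6.4]
grip_width: 14.9
grasp_force: 88.7
```

jog_arm:
  increments: [0, 0, -1.5, 0, 0, 0, -4, 0, 0, 0, -7, 0, 0, 0, -10, 0, 0, 0, -11.5, 0, 0, 0, -11.5, 0, 0, 0, -11.5, 0]

```text
time: 10.53
tool_pos: [536.2, -86.0, 278.9]
tool_rot: [[-0.078, 0.997, 0.001], [0.997, 0.078, -0.001], [-0.001, 0.001, -1.0]]
wrist_force: [-0.3, 0.3, -2.3]
grip_width: 14.5
grasp_force: 88.1
```

```bash
python3 - <<'E'
from h import *
R=np.load("m.npz")["R"]
print(W(R,[[-52,0,0],[-52,125,0]]).round(1).tolist())
p=W(R,[[-143,0,0]])[0]
go(p[0],p[1],275,146.8)
E
```

```text
[[506.2, 256.4, 0.0], [401.6, 324.7, 0.0]]
[27.16 -5.88  0.35] turn -52.3 yaw now 94.5 t 10.5333 [536.2 -86.  278.9]
```

jog_arm:
  increments: [1, -0.2, 0, -3, 4, -0.8, 0, -9, 7, -1.5, 0, -15, 10, -2.2, 0, -21, 13, -2.8, 0, -27, 16, -3.5, 0, -33, 19, -4.2, 0.3, -39, 22, -4.8, 0.3, -45, 25, -5.5, 0.3, -50, 27.2, -5.9, 0.3, -52.3, 27.2, -5.9, 0.3, -52.3, 27.2, -5.9, 0.3, -52.3]

```text
time: 11.53
tool_pos: [454.7, 181.7, 273.5]
tool_rot: [[-0.838, 0.546, -0.002], [0.546, 0.838, -0.0], [0.002, -0.002, -1.0]]
wrist_force: [-0.8, -0.1, -2.3]
grip_width: 14.7
grasp_force: 88.2
```

```bash
python3 - <<'E'
from h import *
go(506.2,256.4,222,146.8)
E
```

```text
[-0.24  9.08  5.14] turn 0.1 yaw now 146.9 t 11.5333 [454.7 181.7 273.5]
```

jog_arm:
  increments: [-0.1, 1.5, 0, 0, -0.1, 4, 0, 0, -0.1, 6.5, 0, 0, -0.1, 8.5, 0, 0, -0.1, 9, 0, 0, -0.1, 9, 0, 0, -0.1, 9, 1.5, 0, -0.1, 9, 3, 0, -0.1, 9, 4.2, 0, -0.1, 9, 4.2, 0, -0.1, 9, 4.2, 0]

```text
time: 12.45
tool_pos: [505.3, 254.7, 232.6]
tool_rot: [[-0.836, 0.549, -0.002], [0.549, 0.836, -0.001], [0.001, -0.001, -1.0]]
wrist_force: [0.3, 0.1, -2.1]
grip_width: 14.6
grasp_force: 88.5
```

```bash
python3 - <<'E'
from h import *
go(506.2,256.4,221,146.8)
E
```

```text
[0.01 0.2  1.16] turn -0.1 yaw now 146.7 t 12.45 [505.3 254.7 232.6]
```

jog_arm:
  increments: [0, 0.1, 0.5, 0, 0, 0.1, 0.9, 0, 0, 0.1, 1.2, 0, 0, 0.1, 1.2, 0, 0, 0.1, 1.2, 0]

```text
time: 12.87
tool_pos: [508.4, 256.0, 223.5]
tool_rot: [[-0.836, 0.549, 0.006], [0.549, 0.836, -0.0], [-0.005, 0.003, -1.0]]
wrist_force: [4.7, -3.1, 5.1]
grip_width: 14.5
grasp_force: 89.7
```

jog_arm:
  increments: [0, 0, 0, 0, 0, 0, 0, 0, 0, 0, 0, 0, 0, 0, 0, 0]
  jaw: 2.6

```text
time: 13.2
tool_pos: [506.2, 256.5, 221.1]
tool_rot: [[-0.836, 0.548, -0.0], [0.548, 0.836, -0.0], [0.0, -0.0, -1.0]]
wrist_force: [0.3, 0.1, 0.5]
grip_width: 25.8
grasp_force: 0.0
```

jog_arm:
  increments: [0, 0, -1.5, 0, 0, 0, -4, 0, 0, 0, -7, 0, 0, 0, -7, 0, 0, 0, -7, 0, 0, 0, -7, 0]

```text
time: 13.7
tool_pos: [506.4, 256.5, 290.7]
tool_rot: [[-0.836, 0.548, -0.0], [0.548, 0.836, -0.0], [0.0, -0.0, -1.0]]
wrist_force: [-0.3, -1.2, -0.4]
grip_width: 26.1
grasp_force: 0.0
```

```bash
python3 - <<'E'
from h import *
go(443,-84,266,91.9)
E
```

```text
[-13.36 -31.95   2.48] turn 54.9 yaw now 146.8 t 13.7 [506.4 256.5 290.7]
```

jog_arm:
  increments: [-1.3, -3.2, 0, 6, -2.6, -6.4, 0.3, 12, -4, -9.6, 0.6, 18, -5.4, -12.8, 0.9, 24, -6.7, -16, 1.2, 30, -8, -19.2, 1.6, 36, -9.4, -22.4, 1.8, 42, -10.7, -25.6, 2, 48, -12, -28.8, 2.2, 54, -13.4, -31.9, 2.5, 54.9, -13.4, -31.9, 2.5, 54.9, -13.4, -31.9, 2.5, 54.9]
  jaw: 5

```text
time: 14.7
tool_pos: [442.8, -85.0, 264.7]
tool_rot: [[-0.029, 1.0, -0.002], [1.0, 0.029, 0.001], [0.001, -0.002, -1.0]]
wrist_force: [0.1, 0.5, -0.7]
grip_width: 49.8
grasp_force: 0.0
```

```bash
python3 - <<'E'
from h import *
go(443,-84,163,91.9); strip("pics/d.png")
E
```

```text
[ 0.09  0.05 10.17] turn -0.2 yaw now 91.7 t 14.7 [442.8 -85.  264.7]
```

View pics/d.png

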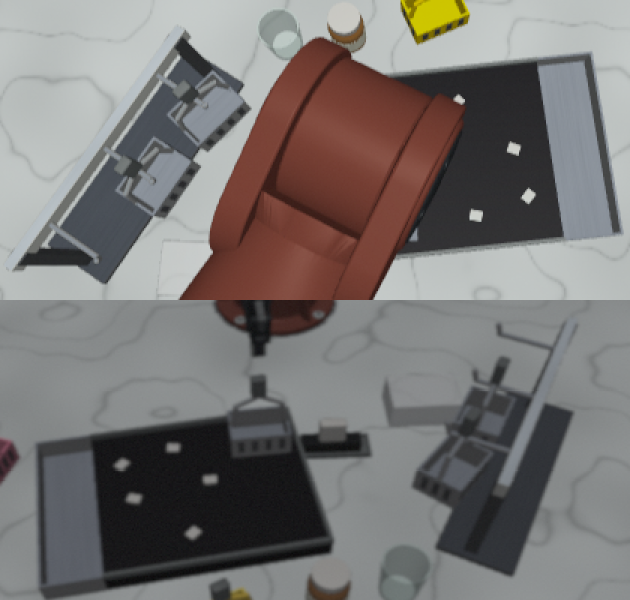

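Both baskets hang. Basket 3 stands undisturbed at scene-strip (260,430), directly under the gripper.

jog_arm:
  increments: [0.1, 0, 3, 0, 0.1, 0, 6, 0, 0.1, 0, 9, 0, 0.1, 0, 10.2, 0, 0.1, 0, 10.2, 0, 0.1, 0, 10.2, 0]

```text
time: 15.3
tool_pos: [443.6, -82.1, 164.8]
tool_rot: [[-0.034, 0.999, -0.0], [0.999, 0.034, 0.0], [0.0, -0.0, -1.0]]
wrist_force: [-0.0, 0.3, 0.4]
grip_width: 50.0
grasp_force: 0.0
```

jog_arm:
  increments: [0, 0, 0, 0, 0, 0, 0, 0, 0, 0, 0, 0, 0, 0, 0, 0, 0, 0, 0, 0, 0, 0, 0, 0, 0, 0, 0, 0, 0, 0, 0, 0]
  jaw: 0.5

```text
time: 15.97
tool_pos: [444.2, -83.4, 166.0]
tool_rot: [[-0.032, 0.999, 0.002], [0.999, 0.032, -0.001], [-0.001, 0.002, -1.0]]
wrist_force: [-1.5, 0.4, 7.2]
grip_width: 14.2
grasp_force: 89.1
```

jog_arm:
  increments: [0, 0, -1.5, 0, 0, 0, -4, 0, 0, 0, -7, 0, 0, 0, -10, 0, 0, 0, -11.5, 0, 0, 0, -11.5, 0, 0, 0, -11.5, 0]

```text
time: 16.55
tool_pos: [444.0, -83.1, 279.6]
tool_rot: [[-0.032, 0.999, 0.001], [0.999, 0.032, -0.001], [-0.001, 0.001, -1.0]]
wrist_force: [0.4, -0.1, -3.3]
grip_width: 14.7
grasp_force: 88.2
```

```bash
python3 - <<'E'
from h import *
R=np.load("m.npz")["R"]
p=W(R,[[-133,125,0]])[0]
go(p[0],p[1],275,146.8)
E
```

```text
[34.27 -7.57  0.42] turn -54.9 yaw now 91.9 t 16.55 [444.  -83.1 279.6]
```

jog_arm:
  increments: [1, -0.2, 0, -3, 4, -0.9, 0, -8, 7.2, -1.6, 0, -13, 10.4, -2.3, 0, -18, 13.6, -3, 0, -23, 16.8, -3.7, 0, -28, 20, -4.4, 0.3, -33, 23.2, -5.1, 0.3, -38, 26.4, -5.8, 0.3, -43, 29.6, -6.5, 0.3, -48, 32.5, -7.2, 0.3, -52, 34.3, -7.6, 0.4, -54.9]

```text
time: 17.55
tool_pos: [354.8, 259.7, 273.3]
tool_rot: [[-0.839, 0.543, -0.002], [0.543, 0.839, -0.0], [0.002, -0.002, -1.0]]
wrist_force: [0.8, -0.4, -2.8]
grip_width: 14.7
grasp_force: 88.1
```

jog_arm:
  increments: [0, 0, 0, 0, 0, 0, 0, 0, 0, 0, 0, 0]

```text
time: 17.8
tool_pos: [356.1, 257.0, 273.9]
tool_rot: [[-0.836, 0.549, -0.002], [0.549, 0.836, -0.001], [0.001, -0.002, -1.0]]
wrist_force: [1.1, 0.9, -2.8]
grip_width: 14.6
grasp_force: 88.2
```

```bash
python3 - <<'E'
from h import *
go(401.6,324.7,222,146.8)
E
```

```text
[-0.09  8.16  5.18] turn -0.1 yaw now 146.7 t 17.8 [356.1 257.  273.9]
```

jog_arm:
  increments: [-0.1, 1.5, 0, 0, -0.1, 4, 0, 0, -0.1, 6.5, 0, 0, -0.1, 8.1, 0, 0, -0.1, 8.1, 0, 0, -0.1, 8.1, 0, 0, -0.1, 8.1, 1.5, 0, -0.1, 8.1, 3, 0, -0.1, 8.1, 4.2, 0, -0.1, 8.1, 4.2, 0, -0.1, 8.1, 4.2, 0]

```text
time: 18.72
tool_pos: [401.3, 323.8, 232.9]
tool_rot: [[-0.836, 0.549, -0.001], [0.549, 0.836, -0.001], [0.0, -0.001, -1.0]]
wrist_force: [-0.3, 0.3, -1.8]
grip_width: 14.5
grasp_force: 88.6
```

```bash
python3 - <<'E'
from h import *
go(401.6,324.7,221,146.8)
E
```

```text
[0.03 0.09 1.19] turn -0.1 yaw now 146.7 t 18.7167 [401.3 323.8 232.9]
```

jog_arm:
  increments: [0, 0.1, 0.5, 0, 0, 0.1, 0.9, 0, 0, 0.1, 1.2, 0, 0, 0.1, 1.2, 0, 0, 0.1, 1.2, 0]

```text
time: 19.13
tool_pos: [403.2, 325.5, 223.5]
tool_rot: [[-0.836, 0.548, 0.004], [0.548, 0.836, 0.0], [-0.003, 0.002, -1.0]]
wrist_force: [-2.1, -3.5, 10.5]
grip_width: 14.5
grasp_force: 90.7
```

jog_arm:
  increments: [0, 0, 0, 0, 0, 0, 0, 0, 0, 0, 0, 0, 0, 0, 0, 0]
  jaw: 2.6

```text
time: 19.47
tool_pos: [402.3, 325.6, 221.2]
tool_rot: [[-0.836, 0.548, -0.0], [0.548, 0.836, -0.0], [0.0, -0.0, -1.0]]
wrist_force: [-0.5, -0.3, 0.6]
grip_width: 25.9
grasp_force: 0.0
```

jog_arm:
  increments: [0, 0, -1.5, 0, 0, 0, -4, 0, 0, 0, -7, 0, 0, 0, -7, 0, 0, 0, -7, 0, 0, 0, -7, 0]

```text
time: 19.97
tool_pos: [402.3, 325.6, 290.7]
tool_rot: [[-0.836, 0.548, -0.0], [0.548, 0.836, -0.0], [0.0, -0.0, -1.0]]
wrist_force: [-0.9, 1.3, -0.7]
grip_width: 25.8
grasp_force: 0.0
```

jog_arm:
  increments: [0, -3, 0, 0, 0, -7, 0, 0, 0, -11, 0, 0, 0, -15, 0, 0, 0, -15, 0, 0]

```text
time: 20.38
tool_pos: [316.8, 196.8, 291.0]
tool_rot: [[-0.835, 0.55, 0.0], [0.55, 0.835, -0.001], [-0.001, -0.001, -1.0]]
wrist_force: [0.4, 0.5, 0.4]
grip_width: 25.8
grasp_force: 0.0
```

```bash
python3 - <<'E'
from h import *
i=cam("top");s=cam("scene");go(447,37,150,90)
for n,im in(("top",i),("scene",s)):
    for t in("scraper","rest","chip1"):print(n,t,[(np.round(b["rect"],1).tolist(),round(b["confidence"],2)) for b in r.boxes_of(n,t)])
a=cv2.resize(i["pixels"][150:350,60:480],(798,380),interpolation=3)
b=cv2.resize(s["pixels"][120:330,340:560],(400,220)); c=cv2.resize(i["pixels"][270:320,230:320],(398,220),interpolation=3)
cv2.imwrite("pics/e.png",np.vstack([a,np.hstack([b,c])]))
E
```

```text
[-19.55  -6.58  14.08] turn 56.6 yaw now 146.6 t 20.4833 [319.8 199.4 290.8]
top scraper [([267.9, 294.4, 43.5, 10.9], 0.89)]
top rest [([265.0, 295.5, 51.2, 23.3], 0.78)]
top chip1 [([198.1, 224.3, 57.4, 50.6], 0.54), ([367.1, 217.9, 5.9, 10.4], 0.53), ([352.6, 258.8, 8.3, 5.7], 0.46), ([412.6, 281.5, 8.3, 10.3], 0.43), ([403.2, 250.8, 12.4, 8.2], 0.43), ([377.1, 293.7, 8.8, 6.4], 0.36)]
scene scraper [([367.6, 212.8, 36.7, 28.7], 0.65)]
scene rest [([374.2, 222.4, 42.5, 12.2], 0.75), ([481.6, 224.0, 90.4, 184.0], 0.73), ([483.1, 156.5, 42.1, 55.4], 0.62), ([271.0, 223.9, 8.6, 4.5], 0.51)]
scene chip1 [([271.5, 222.7, 8.6, 2.0], 0.55), ([282.9, 283.6, 8.9, 9.1], 0.55), ([292.1, 245.2, 8.9, 8.0], 0.44)]
```

View pics/e.png

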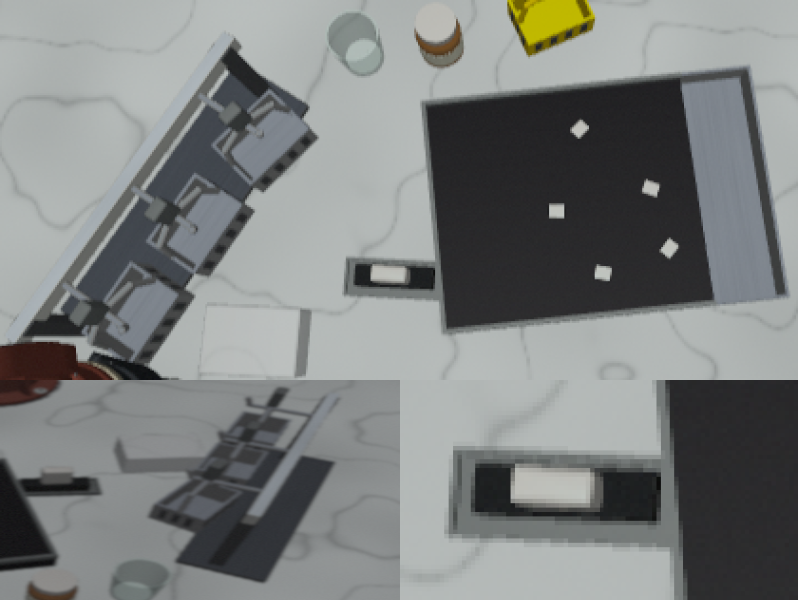

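All three baskets hang. All five chips show, with none hidden under the baskets, and the scraper stands in its rest at top (264,294). I fit the scraper pose.

```bash
python3 - <<'E'
from h import *
for n in("top","scene"):
    i=cam(n);p=i["pixels"].astype(int)
    o=[r.outline_of(n,t) for t in("scraper","rest")]
    print(n,[(x[0]["rect"],x[0]["confidence"]) if x else None for x in o])
    if n=="top":
        g=cv2.cvtColor(i["pixels"],cv2.COLOR_BGR2GRAY);m=np.zeros_like(g);m[284:304,248:288]=1
        w=((g>170)*m).astype(np.uint8)
        cn=max(cv2.findContours(w,0,2)[0],key=cv2.contourArea);R=cv2.minAreaRect(cn);print(R)
        P=dep(i,cv2.boxPoints(R),77);print(P.round(1).tolist(),P.mean(0))
        d=(g<70).astype(np.uint8)*m; ys,xs=np.nonzero(d|w);print("blade px",xs.min(),xs.max(),ys.min(),ys.max())
        for row in(290,294,298):print(g[row,240:296].tolist())
        for x in o:
            if x:
                cn=max(cv2.findContours(x[0]["pixels"].astype(np.uint8),0,2)[0],key=cv2.contourArea);R=cv2.minAreaRect(cn)
                print("rect",R,dep(i,cv2.boxPoints(R),11).round(1).tolist())
    else:
        if o[0]:
            cn=max(cv2.findContours(o[0][0]["pixels"].astype(np.uint8),0,2)[0],key=cv2.contourArea);print(cv2.boundingRect(cn))
        L=W([447,37,0],[[0,0,77],[0,50,31],[0,-50,31]]);print(proj(i,L))
E
```

```text
top [([266.2, 295.3, 39.2, 12.2], 0.6), ([267.5, 296.6, 46.4, 27.5], 0.72)]
((263.70001220703125, 293.6000061035156), (17.107370376586914, 6.560593128204346), 4.763641834259033)
[[443.0, 58.8, 77.0], [458.0, 57.8, 77.0], [454.3, 18.1, 77.0], [439.3, 19.2, 77.0]] [448.63945636  38.47495557  77.        ]
blade px 248 287 284 301
[183, 168, 116, 82, 115, 116, 116, 33, 31, 31, 32, 31, 31, 31, 32, 95, 181, 176, 176, 174, 171, 169, 160, 157, 155, 152, 152, 149, 143, 141, 140, 138, 140, 86, 62, 58, 57, 55, 54, 73, 72, 73, 74, 70, 70, 91, 91, 90, 99, 120, 120, 120, 46, 43, 42, 42]
[183, 134, 108, 92, 115, 115, 82, 31, 31, 31, 31, 29, 31, 31, 30, 168, 188, 188, 188, 189, 189, 190, 190, 191, 191, 191, 192, 191, 191, 191, 191, 191, 181, 145, 93, 91, 32, 32, 30, 29, 32, 31, 32, 30, 29, 33, 31, 39, 13, 120, 120, 120, 75, 41, 43, 43]
[182, 116, 92, 107, 116, 116, 54, 31, 30, 28, 31, 32, 30, 30, 31, 28, 68, 81, 91, 97, 110, 112, 114, 123, 124, 128, 136, 138, 137, 139, 141, 143, 138, 95, 96, 62, 32, 31, 30, 31, 32, 33, 32, 32, 31, 32, 32, 26, 42, 121, 121, 120, 103, 44, 43, 44]
rect ((267.0, 295.0), (12.0, 40.0), 90.0) [[465.3, 89.9, 11.0], [464.1, -8.9, 11.0], [434.9, -9.0, 11.0], [436.0, 89.3, 11.0]]
rect ((265.6382751464844, 295.665283203125), (49.67264938354492, 20.658363342285156), 2.7927021980285645) [[427.0, 105.5, 11.0], [477.5, 104.2, 11.0], [470.0, -18.6, 11.0], [419.8, -16.2, 11.0]]
scene [([368.0, 214.6, 37.3, 27.9], 0.96), ([374.7, 221.6, 43.8, 13.9], 0.61)]
(351, 203, 38, 25)
[[369.93431819 203.8438002 ]
 [387.329627   213.90397892]
 [349.84733966 217.08202569]]
```

```bash
python3 - <<'E'
from h import *
go(448.3,38,150,86)
E
```

```text
[-19.61  -6.55  14.12] turn 60.8 yaw now 146.8 t 21.0833 [320.1 200.2 291.2]
```

jog_arm:
  increments: [-2.2, -0.7, 1.5, 6.5, -4.4, -1.5, 3, 13, -6.6, -2.2, 4.5, 19.5, -8.8, -2.9, 6, 26, -11, -3.7, 7.5, 32.5, -13.2, -4.4, 9, 39, -15.4, -5.1, 10.5, 45.5, -17.6, -5.9, 12.5, 52, -19.6, -6.5, 14.1, 58.5, -19.6, -6.5, 14.1, 60.8, -19.6, -6.5, 14.1, 60.8, -19.6, -6.5, 14.1, 60.8]
  jaw: 5

```text
time: 22.08
tool_pos: [448.3, 38.3, 150.4]
tool_rot: [[0.069, 0.998, -0.0], [0.998, -0.069, 0.0], [0.0, -0.0, -1.0]]
wrist_force: [-0.1, 0.5, 0.6]
grip_width: 50.3
grasp_force: 0.0
```

```bash
python3 - <<'E'
from h import *
go(448.3,38,39,86)
b=cam("scene");a=cam("top")
cv2.imwrite("pics/f.png",np.hstack([cv2.resize(a["pixels"][250:330,220:320],(400,320),interpolation=3),cv2.resize(b["pixels"][160:240,320:420],(400,320),interpolation=3)]))
E
```

```text
[-3.000e-02  1.000e-02  1.114e+01] turn 0.0 yaw now 86.0 t 22.0833 [448.3  38.3 150.4]
```

View pics/f.png

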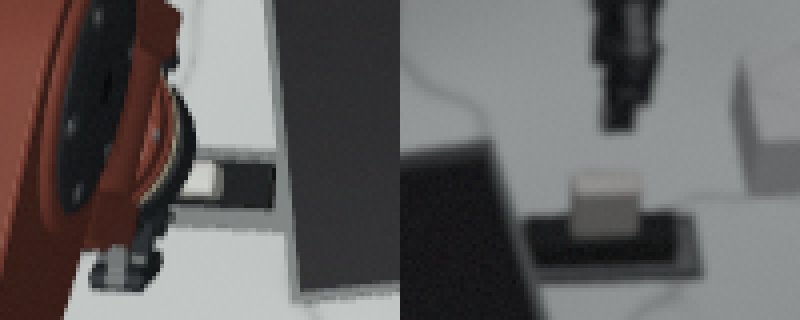

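The gripper is straight above the white grip (scene crop, gripper at (620,130), grip at (605,190)). I descend, grasp and lift.

jog_arm:
  increments: [0, 0, 3, 0, 0, 0, 6, 0, 0, 0, 9, 0, 0, 0, 10.6, 0, 0, 0, 11.1, 0, 0, 0, 11.1, 0, 0, 0, 11.1, 0]

```text
time: 22.77
tool_pos: [449.1, 38.4, 40.6]
tool_rot: [[0.069, 0.998, 0.002], [0.998, -0.069, -0.0], [-0.0, 0.002, -1.0]]
wrist_force: [0.1, 0.8, 0.7]
grip_width: 49.9
grasp_force: 0.0
```

jog_arm:
  increments: [0, 0, 0, 0, 0, 0, 0, 0, 0, 0, 0, 0, 0, 0, 0, 0, 0, 0, 0, 0, 0, 0, 0, 0, 0, 0, 0, 0, 0, 0, 0, 0]
  jaw: 0.8
  squeeze: 110

```text
time: 23.43
tool_pos: [449.6, 38.0, 40.8]
tool_rot: [[0.07, 0.998, 0.003], [0.998, -0.07, -0.001], [-0.0, 0.003, -1.0]]
wrist_force: [-1.2, 0.2, 6.8]
grip_width: 19.1
grasp_force: 108.4
```

jog_arm:
  increments: [0, 0, -1.5, 0, 0, 0, -4, 0, 0, 0, -7, 0, 0, 0, -9, 0, 0, 0, -9, 0, 0, 0, -9, 0]

```text
time: 23.93
tool_pos: [449.3, 38.1, 130.4]
tool_rot: [[0.07, 0.998, 0.003], [0.998, -0.07, -0.001], [-0.0, 0.003, -1.0]]
wrist_force: [0.3, 0.1, -2.6]
grip_width: 18.5
grasp_force: 107.5
```

```bash
python3 - <<'E'
from h import *
B=np.load("m.npz")["B"];i=cam("top")
g=cv2.cvtColor(i["pixels"],cv2.COLOR_BGR2GRAY)
m=np.zeros_like(g);poly=proj(i,W(B,[[140,165,35],[140,-168,35],[-140,-168,35],[-140,165,35]]));cv2.fillPoly(m,[np.int32(poly)],1)
n,l,st,c=cv2.connectedComponentsWithStats(((g>150)&(m>0)).astype(np.uint8))
for k in range(1,n):
    if st[k,4]>8:
        p=dep(i,c[k],41)[0]-[B[0],B[1],0];cs,sn=np.cos(B[2]),np.sin(B[2]);print(st[k,4],c[k].round(),round(cs*p[0]+sn*p[1]),round(-sn*p[0]+cs*p[1]))
for q in((-4,50),(88,15),(-85,15)):print(W(B,[[*q,0],[q[0],-171,0]]).round(1).tolist())
p=W(B,[[-4,50,0]])[0];go(p[0],p[1],120,185.3)
E
```

```text
50 [365. 217.] 92 -28
52 [402. 249.] 5 -108
55 [353. 261.] -12 14
55 [412. 280.] -73 -121
57 [377. 293.] -95 -34
[[531.7, -133.2, 0.0], [552.3, -353.2, 0.0]]
[[626.6, -159.4, 0.0], [643.9, -344.6, 0.0]]
[[454.4, -175.5, 0.0], [471.7, -360.7, 0.0]]
[-16.51   9.52   0.9 ] turn -99.3 yaw now 86.0 t 23.9833 [448.4  38.2 129. ]
```

jog_arm:
  increments: [-1, 0.5, 0, -6, -3, 1.6, 0, -13, -5, 2.7, 0, -20, -7, 3.8, 0, -27, -9, 4.9, 0, -34, -11, 6, 0, -41, -13, 7.2, 0, -48, -15, 8.4, 0, -55, -16.5, 9.5, 0, -62, -16.5, 9.5, 0, -69, -16.5, 9.5, 0, -76, -16.5, 9.5, 0, -83]

```text
time: 24.98
tool_pos: [530.6, -132.9, 127.1]
tool_rot: [[-0.983, 0.186, -0.003], [0.186, 0.983, 0.001], [0.003, 0.001, -1.0]]
wrist_force: [0.1, 0.2, -0.9]
grip_width: 18.9
grasp_force: 107.4
```

jog_arm:
  increments: [0, 0, 0, -7, 0, 0, 0, -14, 0, 0, 0, -16.3, 0, 0, 0, -16.3, 0, 0, 0, -16.3, 0, 0, 0, -16.3]

```text
time: 25.48
tool_pos: [531.0, -132.8, 128.3]
tool_rot: [[-0.996, -0.09, -0.001], [-0.09, 0.996, 0.001], [0.001, 0.001, -1.0]]
wrist_force: [0.7, -0.3, -0.8]
grip_width: 18.9
grasp_force: 107.4
```

```bash
python3 - <<'E'
from h import *
go(531.7,-133.2,72.5,185.3)
E
```

```text
[-0.07 -0.05  5.58] turn -0.1 yaw now -174.8 t 25.4833 [ 531.  -132.8  128.3]
```

jog_arm:
  increments: [0, 0, 2, 0, 0, 0, 4, 0, 0, 0, 5.2, 0, 0, 0, 5.5, 0, 0, 0, 5.5, 0, 0, 0, 5.5, 0]

```text
time: 25.98
tool_pos: [531.8, -133.2, 74.9]
tool_rot: [[-0.996, -0.091, 0.0], [-0.091, 0.996, -0.0], [-0.0, -0.0, -1.0]]
wrist_force: [0.4, 0.4, -0.8]
grip_width: 18.8
grasp_force: 107.5
```

jog_arm:
  increments: [0, -1, 0, 0, 0, -2.5, 0, 0, 0, -4, 0, 0, 0, -5.5, 0, 0, 0, -7, 0, 0, 0, -8.5, 0, 0, 0, -10, 0, 0, 0, -11.5, 0, 0, 0, -13, 0, 0, 0, -14, 0, 0, 0, -15, 0, 0, 0, -16, 0, 0]

```text
time: 26.98
tool_pos: [546.2, -293.2, 74.2]
tool_rot: [[-0.996, -0.092, -0.0], [-0.092, 0.996, 0.0], [0.0, 0.0, -1.0]]
wrist_force: [-0.4, -1.0, -2.0]
grip_width: 18.4
grasp_force: 107.6
```

```bash
python3 - <<'E'
from h import *
go(552.3,-353.2,72.5,185.3)
E
```

```text
[-0.05 -6.03  0.17] turn -0.0 yaw now -174.7 t 26.9833 [ 546.2 -293.2   74.2]
```

jog_arm:
  increments: [0, 0, 0.15, 0, 0, -1, 0.15, 0, 0, -2, 0.15, 0, 0, -3, 0.15, 0, 0, -4, 0.15, 0, 0, -5, 0.15, 0, 0, -6, 0.15, 0, 0, -6, 0.15, 0, 0, -6, 0.15, 0]

```text
time: 27.73
tool_pos: [551.6, -352.7, 72.7]
tool_rot: [[-0.996, -0.091, -0.0], [-0.091, 0.996, 0.0], [0.0, 0.0, -1.0]]
wrist_force: [-0.2, 0.2, -1.3]
grip_width: 19.1
grasp_force: 107.7
```

jog_arm:
  increments: [0, 0, -3, 0, 0, 2, -6, 0, 0, 6, -6, 0, 0, 10, -6, 0, 0, 10, -6, 0, 0, 10, -6, 0]

```text
time: 28.23
tool_pos: [542.5, -250.0, 133.0]
tool_rot: [[-0.996, -0.095, -0.0], [-0.095, 0.996, 0.0], [-0.0, 0.0, -1.0]]
wrist_force: [0.3, 0.1, -1.8]
grip_width: 18.6
grasp_force: 108.2
```

```bash
cat >> h.py <<'E'
def chips(i=None):
    B=np.load("m.npz")["B"];i=i or cam("top")
    g=i["pixels"].min(2);m=np.zeros_like(g)
    cv2.fillPoly(m,[np.int32(proj(i,W(B,[[140,165,35],[140,-258,35],[-140,-258,35],[-140,165,35]])))],1)
    n,l,st,c=cv2.connectedComponentsWithStats(((g>165)&(m>0)).astype(np.uint8))
    for k in range(1,n):
        if st[k,4]>8:
            p=dep(i,c[k],41)[0]-[B[0],B[1],0];cs,sn=np.cos(B[2]),np.sin(B[2]);print(st[k,4],c[k].round(),"local",round(cs*p[0]+sn*p[1]),round(-sn*p[0]+cs*p[1]))
E
python3 - <<'E'
from h import *
chips();go(454.4,-175.5,130,185.3);go(626.6,-159.4,130,185.3)
E
```

```text
[8.08 8.39 0.3 ] turn 0.1 yaw now -174.6 t 28.2833 [ 542.7 -251.5  133.1]
[-9.22  8.38  0.3 ] turn 0.1 yaw now -174.6 t 28.2833 [ 542.7 -251.5  133.1]
```

```bash
sed -i 's/g>165/g>150/' h.py; python3 - <<'E'
from h import *
i=cam("top");chips(i);s=cam("scene")
cv2.imwrite("pics/g.png",np.vstack([cv2.resize(i["pixels"][170:340,270:490],(640,400)),cv2.resize(s["pixels"][190:330,170:390],(640,200))]))
E
```

```text
(no output)
```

View pics/g.png

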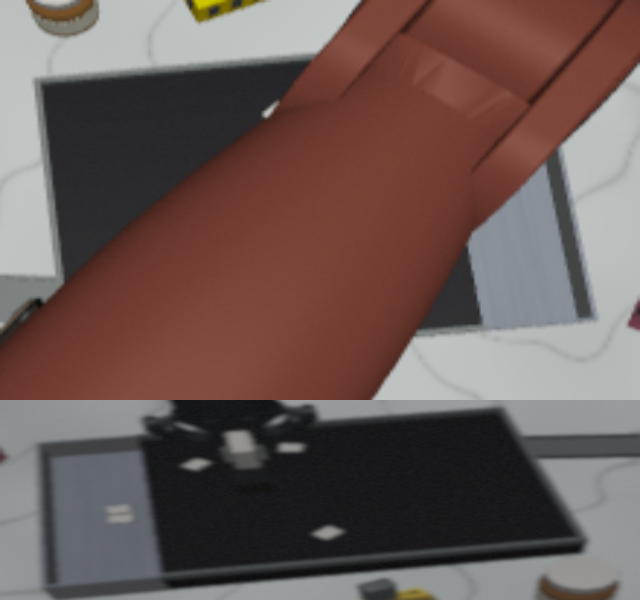

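Chips from the middle lane lie in the gutter (scene crop (118,510)). The other three are unmoved, so I sweep the near lane next.

jog_arm:
  increments: [2.7, 2.8, 0, 0.1, 5.4, 5.6, 0, 0.1, 8.1, 8.4, 0, 0.1, 8.1, 8.4, 0, 0.1, 8.1, 8.4, 0, 0.1, 8.1, 8.4, 0, 0.1]

```text
time: 28.88
tool_pos: [454.7, -177.4, 133.4]
tool_rot: [[-0.996, -0.089, 0.001], [-0.089, 0.996, -0.001], [-0.001, -0.001, -1.0]]
wrist_force: [0.1, -0.2, -0.8]
grip_width: 18.9
grasp_force: 108.6
```

jog_arm:
  increments: [0, 0, 2, 0, 0, 0, 4, 0, 0, 0, 5.5, 0, 0, 0, 5.8, 0, 0, 0, 5.8, 0, 0, 0, 5.8, 0]

```text
time: 29.38
tool_pos: [454.8, -177.1, 75.6]
tool_rot: [[-0.996, -0.089, 0.0], [-0.089, 0.996, -0.0], [-0.0, -0.0, -1.0]]
wrist_force: [0.7, -0.1, -1.4]
grip_width: 19.2
grasp_force: 108.6
```

```bash
python3 - <<'E'
from h import *
go(471.7,-360.7,72.5,185.3)
E
```

```text
[ -0.04 -18.43   0.31] turn -0.2 yaw now -174.9 t 29.3833 [ 454.8 -177.1   75.6]
```

jog_arm:
  increments: [0, 0, 0.3, 0, 0, -1, 0.3, -0.2, 0, -2.5, 0.3, -0.2, 0, -4, 0.3, -0.2, 0, -5.5, 0.3, -0.2, 0, -7, 0.3, -0.2, 0, -8.5, 0.3, -0.2, 0, -10, 0.3, -0.2, 0, -11.5, 0.3, -0.2, 0, -12.5, 0.3, -0.2, 0, -13.5, 0.3, -0.2, 0, -14.5, 0.3, -0.2]

```text
time: 30.38
tool_pos: [467.1, -322.0, 71.7]
tool_rot: [[-0.996, -0.093, -0.0], [-0.093, 0.996, 0.0], [0.0, 0.0, -1.0]]
wrist_force: [0.0, -0.1, -1.2]
grip_width: 19.0
grasp_force: 108.5
```

jog_arm:
  increments: [0, -0.8, 0, 0, 0, -1.6, 0, 0, 0, -2.4, 0, 0, 0, -3.2, 0, 0, 0, -4, 0, 0, 0, -4, 0, 0, 0, -4, 0, 0]

```text
time: 30.97
tool_pos: [470.9, -360.7, 71.7]
tool_rot: [[-0.996, -0.093, -0.0], [-0.093, 0.996, 0.0], [0.0, 0.0, -1.0]]
wrist_force: [0.2, -0.1, -0.8]
grip_width: 18.6
grasp_force: 108.5
```

jog_arm:
  increments: [0, 0, -3, 0, 0, 2, -6, 0, 0, 6, -6, 0, 0, 10, -6, 0, 0, 10, -6, 0, 0, 10, -6, 0]

```text
time: 31.47
tool_pos: [461.6, -258.8, 132.0]
tool_rot: [[-0.995, -0.096, 0.0], [-0.096, 0.995, -0.0], [-0.0, -0.0, -1.0]]
wrist_force: [0.0, 0.1, -1.8]
grip_width: 18.5
grasp_force: 108.5
```

```bash
cat >> h.py <<'E'
def schips():
    i=cam("scene");B=np.load("m.npz")["B"];g=i["pixels"].min(2);m=np.zeros_like(g)
    cv2.fillPoly(m,[np.int32(proj(i,W(B,[[140,165,35],[140,-258,35],[-140,-258,35],[-140,165,35]])))],1)
    for th in(140,):
        n,l,st,c=cv2.connectedComponentsWithStats(((g>th)&(m>0)).astype(np.uint8))
        for k in range(1,n):
            if 4<st[k,4]<300:
                o=[]
                for z in(41,10):
                    p=dep(i,c[k],z)[0]-[B[0],B[1],0];cs,sn=np.cos(B[2]),np.sin(B[2]);o+=[round(cs*p[0]+sn*p[1]),round(-sn*p[0]+cs*p[1])]
                print(st[k,4],c[k].round(),"local deck/gutter",o)
E
python3 - <<'E'
from h import *
schips();go(626.6,-159.4,130,185.3)
E
```

```text
14 [209. 240.] local deck/gutter [-66, -189, -91, -194]
13 [210. 266.] local deck/gutter [14, -191, -9, -196]
17 [211. 273.] local deck/gutter [33, -190, 12, -195]
18 [282. 282.] local deck/gutter [94, -27, 74, -26]
[-17.36   8.46   0.21] turn 0.2 yaw now -174.5 t 31.5167 [ 461.8 -260.1  132.1]
```

jog_arm:
  increments: [-3.5, 1.7, 0, 0.2, -7, 3.4, 0, 0.2, -10.5, 5.1, 0, 0.2, -14, 6.8, 0, 0.2, -17.4, 8.5, 0, 0.2, -17.4, 8.5, 0, 0.2, -17.4, 8.5, 0, 0.2, -17.4, 8.5, 0, 0.2]

```text
time: 32.18
tool_pos: [626.8, -160.7, 131.2]
tool_rot: [[-0.996, -0.09, -0.001], [-0.09, 0.996, -0.0], [0.001, 0.0, -1.0]]
wrist_force: [-0.1, 0.3, -1.1]
grip_width: 18.6
grasp_force: 108.5
```

jog_arm:
  increments: [0, 0, 2, 0, 0, 0, 4, 0, 0, 0, 5.5, 0, 0, 0, 5.9, 0, 0, 0, 5.9, 0, 0, 0, 5.9, 0, 0, 0, 5.9, 0]

```text
time: 32.77
tool_pos: [627.1, -161.0, 74.0]
tool_rot: [[-0.996, -0.089, 0.001], [-0.089, 0.996, -0.001], [-0.001, -0.001, -1.0]]
wrist_force: [-0.9, 0.6, -1.5]
grip_width: 18.5
grasp_force: 108.6
```

```bash
python3 - <<'E'
from h import *
schips();go(643.9,-344.6,72.2,185.3)
E
```

```text
14 [209. 240.] local deck/gutter [-66, -189, -91, -194]
45 [297. 262.] local deck/gutter [44, 16, 22, 18]
12 [210. 266.] local deck/gutter [14, -191, -9, -196]
16 [211. 273.] local deck/gutter [33, -191, 11, -196]
17 [282. 282.] local deck/gutter [94, -27, 74, -27]
[ -0.02 -18.46   0.18] turn -0.2 yaw now -174.9 t 32.8167 [ 627.2 -160.8   73.9]
```

jog_arm:
  increments: [0, 0, 0.2, 0, 0, -1, 0.2, -0.2, 0, -2.5, 0.2, -0.2, 0, -4, 0.2, -0.2, 0, -5.5, 0.2, -0.2, 0, -7, 0.2, -0.2, 0, -8.5, 0.2, -0.2, 0, -10, 0.2, -0.2, 0, -11.5, 0.2, -0.2, 0, -12.5, 0.2, -0.2, 0, -13.5, 0.2, -0.2, 0, -14.5, 0.2, -0.2]

```text
time: 33.82
tool_pos: [640.0, -305.5, 71.0]
tool_rot: [[-0.996, -0.093, 0.0], [-0.093, 0.996, 0.0], [-0.0, 0.0, -1.0]]
wrist_force: [-0.2, 2.1, 3.3]
grip_width: 18.7
grasp_force: 109.2
```

jog_arm:
  increments: [0, -0.8, 0, 0, 0, -1.6, 0, 0, 0, -2.4, 0, 0, 0, -3.2, 0, 0, 0, -4, 0, 0, 0, -4, 0, 0, 0, -4, 0, 0]

```text
time: 34.4
tool_pos: [643.8, -345.7, 71.0]
tool_rot: [[-0.996, -0.093, 0.0], [-0.093, 0.996, -0.002], [-0.0, -0.002, -1.0]]
wrist_force: [0.1, -2.9, 2.2]
grip_width: 18.9
grasp_force: 109.2
```

jog_arm:
  increments: [0, 0, -3, 0, 0, 2, -6, 0, 0, 6, -6, 0, 0, 12, -6, 0, 0, 16, -6, 0, 0, 20, -6, 0, 0, 20, -6, 0, 0, 20, -6, 0]

```text
time: 35.07
tool_pos: [624.3, -140.8, 130.3]
tool_rot: [[-0.995, -0.098, -0.001], [-0.098, 0.995, 0.001], [0.001, 0.001, -1.0]]
wrist_force: [0.4, -0.2, -2.3]
grip_width: 18.8
grasp_force: 108.7
```

```bash
python3 - <<'E'
from h import *
sed=open("h.py").read().replace("in(140,)","in(120,)");open("h.py","w").write(sed)
schips();go(449.6,38,130,86)
E
```

```text
9 [210. 240.] local deck/gutter [-66, -189, -91, -194]
45 [305. 245.] local deck/gutter [-3, 44, -26, 47]
12 [210. 266.] local deck/gutter [14, -191, -9, -196]
14 [211. 273.] local deck/gutter [33, -190, 11, -195]
[15.68 19.73  0.05] turn 99.5 yaw now -174.5 t 35.1167 [ 624.7 -143.2  130.4]
```

jog_arm:
  increments: [1.5, 2, 0, 7, 3, 4, 0, 14, 4.5, 6, 0, 21, 6, 8, 0, 28, 7.5, 10, 0, 35, 9, 12, 0, 42, 10.5, 14, 0, 49, 12, 16, 0, 56, 13.5, 17.5, 0, 63, 15, 19, 0, 70, 15.7, 19.7, 0, 77, 15.7, 19.7, 0, 84]

```text
time: 36.12
tool_pos: [449.3, 36.4, 130.7]
tool_rot: [[-0.191, 0.982, -0.001], [0.982, 0.191, -0.0], [-0.0, -0.001, -1.0]]
wrist_force: [-0.4, -0.6, -1.0]
grip_width: 18.9
grasp_force: 108.7
```

```bash
python3 - <<'E'
from h import *
go(449.6,38,130,86)
i=cam("top");s=cam("scene");chips(i)
cv2.imwrite("pics/h.png",np.vstack([cv2.resize(i["pixels"][170:340,270:490],(640,400),interpolation=3),cv2.resize(s["pixels"][190:330,170:290],(640,200),interpolation=3)]))
for z in("chip1",):
  for c in("top","scene"):print([(np.round(b["rect"]).tolist(),round(b["confidence"],2)) for b in r.boxes_of(c,z)])
g=i["pixels"].min(2)
B=np.load("m.npz")["B"]
for nm,q,z,th in(("deck",[[140,165,35],[140,-172,35],[-140,-172,35],[-140,165,35]],41,110),("gut",[[142,-174,4],[142,-254,4],[-142,-254,4],[-142,-174,4]],10,170)):
    m=np.zeros_like(g);cv2.fillPoly(m,[np.int32(proj(i,W(B,q)))],1);print(nm,np.percentile(g[m>0],[5,50,95,99.5]))
    n,l,st,c=cv2.connectedComponentsWithStats(((g>th)&(m>0)).astype(np.uint8))
    print([(st[k,4],c[k].round().tolist()) for k in range(1,n)])
E
```

```text
[0.15 0.06 0.07] turn 15.0 yaw now 101.0 t 36.1167 [449.3  36.4 130.7]
19 [424. 209.] local 97 -175
114 [436. 249.] local -5 -189
21 [434. 276.] local -69 -175
61 [442. 286.] local -95 -188
[([436.0, 248.0, 12.0, 6.0], 0.52), ([442.0, 287.0, 10.0, 5.0], 0.42), ([437.0, 251.0, 9.0, 5.0], 0.4), ([143.0, 247.0, 159.0, 167.0], 0.33)]
[([211.0, 241.0, 5.0, 5.0], 0.57)]
deck [ 38.  45.  50. 139.]
[(np.int32(208), [428.0, 252.0])]
gut [125. 139. 170. 202.]
[(np.int32(15), [424.0, 209.0]), (np.int32(102), [436.0, 249.0]), (np.int32(16), [434.0, 276.0]), (np.int32(52), [442.0, 286.0])]
```

View pics/h.png

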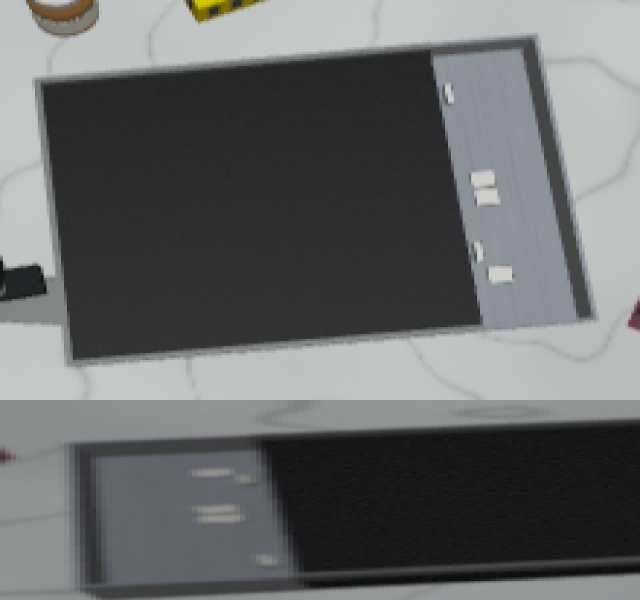

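All five chips are in the gutter at top crop (448,93), (484,180), (487,197), (477,250) and (500,274), and the deck is clear. I return the scraper to its rest.

jog_arm:
  increments: [0.1, 0.1, 0, 7, 0.1, 0.1, 0, 14, 0.1, 0.1, 0, 15, 0.1, 0.1, 0, 15, 0.1, 0.1, 0, 15, 0.1, 0.1, 0, 15]

```text
time: 36.82
tool_pos: [451.2, 37.2, 130.7]
tool_rot: [[0.06, 0.998, -0.0], [0.998, -0.06, -0.0], [-0.0, -0.0, -1.0]]
wrist_force: [0.0, -0.5, -1.3]
grip_width: 18.6
grasp_force: 108.7
```

```bash
python3 - <<'E'
from h import *
go(449,39,42,86)
E
```

```text
[ 0.17 -0.22  8.87] turn 0.6 yaw now 86.6 t 36.8167 [451.2  37.2 130.7]
```

jog_arm:
  increments: [0.1, -0.2, 2.5, 0.6, 0.1, -0.2, 5, 0.6, 0.1, -0.2, 7, 0.6, 0.1, -0.2, 8, 0.6, 0.1, -0.2, 8.4, 0.6, 0.1, -0.2, 8.4, 0.6, 0.1, -0.2, 8.4, 0.6]

```text
time: 37.4
tool_pos: [449.7, 38.4, 47.8]
tool_rot: [[0.073, 0.997, 0.001], [0.997, -0.073, -0.0], [-0.0, 0.001, -1.0]]
wrist_force: [0.9, -0.2, -1.5]
grip_width: 18.9
grasp_force: 108.7
```

```bash
python3 - <<'E'
from h import *
go(449,39,41,86)
E
```

```text
[ 0.05 -0.08  0.68] turn -0.2 yaw now 85.8 t 37.4 [449.7  38.4  47.8]
```

jog_arm:
  increments: [0, 0, 0.3, 0, 0, 0, 0.5, 0, 0, 0, 0.65, 0, 0, 0, 0.7, 0, 0, 0, 0.7, 0, 0, 0, 0.7, 0]

```text
time: 37.9
tool_pos: [449.7, 38.4, 40.9]
tool_rot: [[0.074, 0.997, 0.001], [0.997, -0.074, -0.001], [-0.0, 0.001, -1.0]]
wrist_force: [-1.8, 0.3, 6.8]
grip_width: 18.7
grasp_force: 110.1
```

Contact shows at 6.8 N, at the same height as when it was picked up. I release and retreat.

jog_arm:
  increments: [0, 0, 0, 0, 0, 0, 0, 0, 0, 0, 0, 0, 0, 0, 0, 0, 0, 0, 0, 0, 0, 0, 0, 0]
  jaw: 5

```text
time: 38.4
tool_pos: [449.1, 38.6, 39.7]
tool_rot: [[0.074, 0.997, 0.0], [0.997, -0.074, -0.0], [-0.0, 0.0, -1.0]]
wrist_force: [-0.4, -1.2, -0.9]
grip_width: 49.7
grasp_force: 0.0
```

jog_arm:
  increments: [0, 0, -2, 0, 0, 0, -5, 0, 0, 0, -9, 0, 0, 0, -13, 0, 0, 0, -17, 0, 0, 0, -20, 0, -3, -2, -20, 0, -7, -2, -20, 0, -11, -2, -20, 0, -15, -2, -20, 0, -15, -2, -20, 0, -15, -2, -20, 0]

```text
time: 39.4
tool_pos: [417.7, -111.4, 239.6]
tool_rot: [[0.078, 0.997, -0.0], [0.997, -0.078, 0.0], [0.0, -0.0, -1.0]]
wrist_force: [-0.9, 0.2, -0.5]
grip_width: 50.2
grasp_force: 0.0
```

```bash
python3 - <<'E'
from h import *
print(r.read_state()["wrist_force"])
i=cam("top");s=cam("scene");B=np.load("m.npz")["B"];R=np.load("m.npz")["R"]
for n in("scene","top"):
    for t in("scraper","rest","basket1","jar","beaker","tipbox"):print(n,t,[(np.round(b["rect"]).astype(int).tolist(),round(b["confidence"],2)) for b in r.boxes_of(n,t)][:6])
for im in(i,s):
    print([proj(im,W(R,[[x,y,250]])).round().tolist()[0] for x,y in((-55,-125),(-52,0),(-52,125))])
    a=cv2.imread("pics/"+("top0","scene0")[im is s]+".png")
    d=(cv2.absdiff(a,im["pixels"]).max(2)>40).astype(np.uint8);n_,l,st,c=cv2.connectedComponentsWithStats(d)
    print([(st[k,:5].tolist()) for k in range(1,n_) if st[k,4]>25])
E
```

```text
[-0.90783771  0.16411342 -0.45240131]
scene scraper [([369, 213, 40, 26], 0.57)]
scene rest [([376, 222, 42, 13], 0.64)]
scene basket1 [([447, 230, 55, 69], 0.94), ([467, 190, 39, 61], 0.83), ([147, 221, 49, 54], 0.82), ([303, 348, 58, 60], 0.8), ([482, 157, 40, 54], 0.6), ([479, 222, 86, 181], 0.52)]
scene jar [([367, 322, 27, 50], 0.73), ([482, 223, 89, 184], 0.27)]
scene beaker [([417, 313, 33, 42], 0.78)]
scene tipbox [([427, 191, 50, 35], 0.8)]
top scraper [([247, 292, 8, 14], 0.15)]
top rest [([165, 269, 56, 51], 0.74), ([438, 248, 9, 8], 0.2)]
top basket1 [([129, 318, 68, 54], 0.97), ([513, 301, 59, 49], 0.83), ([165, 268, 55, 51], 0.7), ([201, 223, 53, 56], 0.64), ([352, 154, 43, 51], 0.56)]
top jar [([289, 168, 19, 34], 0.97), ([145, 247, 162, 160], 0.57)]
top beaker [([246, 173, 32, 35], 0.87)]
top tipbox [([194, 331, 58, 40], 0.82)]
[[179.0, 208.0], [141.0, 259.0], [102.0, 313.0]]
[[190, 197, 20, 15, 104], [53, 202, 344, 278, 27217], [182, 208, 46, 43, 1018], [182, 211, 9, 7, 31], [360, 213, 10, 10, 65], [172, 218, 13, 16, 73], [152, 241, 21, 19, 98], [432, 242, 10, 15, 99
[... 261 characters left out ...]
, [324, 390, 316, 90, 10714], [292, 441, 8, 12, 46]]
[[461.0, 200.0], [479.0, 163.0], [493.0, 130.0]]
[[363, 0, 34, 19, 460], [402, 0, 68, 89, 4123], [65, 19, 85, 102, 3718], [354, 20, 40, 15, 227], [278, 43, 47, 72, 1451], [330, 67, 27, 10, 91], [360, 66, 43, 58, 1754], [310, 77, 15, 8, 45], [301, 119, 7, 11, 40], [311, 127, 5, 11, 38], [487, 127, 11, 19, 121], [301, 135, 15, 27, 238], [464, 150, 35, 33, 614], [305, 172, 35, 28, 293], [447, 178, 34, 40, 750], [472, 201, 8, 13, 64], [323, 202, 12, 5, 45], [305, 204, 54, 78, 1949], [422, 215, 43, 50, 1002], [265, 219, 10, 8, 64], [232, 231, 11, 9, 62], [288, 242, 11, 8, 67], [240, 255, 10, 8, 68], [208, 271, 7, 4, 26], [277, 278, 11, 10, 76]]
```

All three baskets hang, the scraper shows no difference at its place in the rest, and the bystanders and look-alikes have not moved. I hand the job in.

```bash
python3 -c "
from bench import r
print(r.hand_in())"
```

```text
the job is handed in; nothing more can be done
None
```

The job is handed in: all three baskets hang on their own hooks, all five chips are in the gutter, the scraper stands back in its rest, and the jar, tip box, beaker and look-alikes were left alone; the hand-in gave no verdict.

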